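Refit the drive pulley of the bobbin sander

TASK

Refit the loose toothed pulley of this sander drive: first tighten the three captive wing knobs on the spindle's flange, each clockwise to its stop; next take the spindle between the fingers, feel for the flat cut in it and turn the spindle until that flat faces straight away from the motor, where a hex key has room. Then slide the pulley onto the spindle without forcing it, hub up, with its set screw over the flat and the hub's end flush with the spindle's end, so that it lines up with the motor's pulley, and finish while still holding it there in the gripper, ready for the screw to be tightened: it would slide down if you let go. Leave the hex key, spanner, pencil and abrasive roll lying where they are.

Things in the scene. Friction and masses are not known exactly. Their poses are not given: they have to be found in the camera images.
- deck: the sander's drive deck, fixed: a green plate, top 12 mm above the bench. Origin on the bench, on the spindle's axis; x points to the motor, z up. It spans x -102 to 198, y -100 to 100 mm. A grey flange with three lugs (top 22 mm) carries the spindle's bearing boss (68 mm across, 54 mm at its top, 42 mm above the bench). Wing knobs at x, y = (0, 72), (-72, 0), (0, -72) mm
- motor (a point): top of the motor's shaft, 142 mm from the spindle along the deck's x and 96 mm above the bench; nothing of the motor is higher. Below it a small toothed pulley, 35 mm across, toothed face 59 to 79 mm above the bench, over the motor: a square dark block, 86 mm wide, top 56 mm above the bench, with a terminal box on its +y side out to y = 77 mm. Axes as the deck's
- spindle_top (a point): centre of the upper end of the upright steel spindle, 97 mm above the bench. 20 mm diameter, with a 2 mm chamfer; from 61 mm above the bench to the end it has one flat, 7 mm from the axis and 14 mm wide: 17 mm across the flat, 20 mm across the round. The frame turns with the spindle: x points out of the middle of the flat, z up
- spindle (a joint): angle of the spindle, rad: 0 when the flat faces straight away from the motor (the deck's -x), growing anticlockwise seen from above; between 0.6 and 1.35 at the start. It turns against about 0.1 N m of seal drag and stays where it is left
- knob_a_grip (a point): middle of the grip of a captive wing knob (at the deck's +y side of the spindle, 72 mm from its axis), 45 mm above the bench: a black bar 42 mm long (x), 12 mm thick (y), from 36 to 54 mm above the bench, on an 11 mm upright stud over the flange (top 22 mm). The frame turns with the knob; z is its axis, up
- knob_a (a joint): angle of that knob, rad: grows as it is turned clockwise seen from above (tightened), 1.4 at its end stop; between 0.05 and 0.6 at the start. It turns against about 0.06 N m and stays where it is left
- knob_b_grip (a point): middle of the grip of a captive wing knob (at the deck's -x side of the spindle, 72 mm from its axis), 45 mm above the bench: a black bar 42 mm long (x), 12 mm thick (y), from 36 to 54 mm above the bench, on an 11 mm upright stud over the flange (top 22 mm). The frame turns with the knob; z is its axis, up
- knob_b (a joint): angle of that knob, rad: grows as it is turned clockwise seen from above (tightened), 1.4 at its end stop; between 0.05 and 0.6 at the start. It turns against about 0.06 N m and stays where it is left
- knob_c_grip (a point): middle of the grip of a captive wing knob (at the deck's -y side of the spindle, 72 mm from its axis), 45 mm above the bench: a black bar 42 mm long (x), 12 mm thick (y), from 36 to 54 mm above the bench, on an 11 mm upright stud over the flange (top 22 mm). The frame turns with the knob; z is its axis, up
- knob_c (a joint): angle of that knob, rad: grows as it is turned clockwise seen from above (tightened), 1.4 at its end stop; between 0.05 and 0.6 at the start. It turns against about 0.06 N m and stays where it is left
- pulley: loose aluminium toothed pulley, about 0.17 kg, standing hub up. Origin at the centre of its underside, z up the bore, x towards the set screw. Toothed part 58 mm across, 20 mm high; plain hub on it 34 mm across, 18 mm high (38 mm over all); 22 mm bore right through. At the start the screw looks within 1 rad of the direction from motor to spindle
- pulley_top (a point): centre of the hub's upper end, on the bore's axis, 38 mm above the pulley's underside; axes as the pulley's
- pulley_screw (a point): the set screw's socket on the side of the hub, 17 mm from the axis and 30 mm above the pulley's underside; axes as the pulley's
- hex_key: hex key, 85 x 31 x 6 mm, lying on the bench; to be left alone; origin under its middle
- spanner: spanner, 213 x 32 x 6 mm, lying on the bench; to be left alone; origin under its middle
- pencil: red carpenter's pencil, 134 x 43 x 7 mm over all, lying on the bench; to be left alone; origin under its middle
- abrasive_roll: roll of brown abrasive, 61 mm across, 26 mm high; to be left alone; origin under its middle

How it is judged (in metres and radians):
On the way, in this order (a step that is already met when the one before it is completed fails the run):
1. all three wing knobs are turned clockwise to their stops (value of joint each of knob_a, knob_b, knob_c above 1.32 rad), for 0.2 s.
2. the spindle's flat faces straight away from the motor (within 14 degrees) (value of joint spindle between -0.25 and 0.25 rad), for 0.2 s.
At the end, for the whole second after the job is handed in: Knobs at 1.32 of 1.4 rad or more; flat away from motor within 0.25 rad; pulley on the spindle (3 mm), upright (0.08 rad), hub end flush (4 mm), set screw over the flat (0.2 rad), held still in the fingers (over 3 N), not wedged (under 20 N on the deck and spindle) (all of step 1 and all of step 2 and horizontal distance between pulley_top and spindle_top below 0.003 m and angle between pulley's own z axis and vertical below 0.08 rad and z of pulley_top in the frame of spindle_top between -0.004 and 0.004 m and angle between the x axis of pulley and the x axis of spindle_top, either way round below 0.2 rad and x of pulley_screw in the frame of spindle_top above 0.012 m and contact force between the fingers and pulley above 3 N and contact force between pulley and deck below 20 N and linear speed of pulley below 0.02 m/s); the arm keeps its last pose, push and grip.
It fails at once if the hex key is moved by more than 25 mm (distance of hex_key from where it was at the start of the episode above 0.025 m).
It fails at once if the spanner is moved by more than 25 mm (distance of spanner from where it was at the start of the episode above 0.025 m).
It fails at once if the pencil is moved by more than 25 mm (distance of pencil from where it was at the start of the episode above 0.025 m).
It fails at once if the abrasive roll is moved by more than 25 mm (distance of abrasive_roll from where it was at the start of the episode above 0.025 m).
It also fails if it takes over 72 s, if anything falls off the work surface, if the arm or the gripper's body presses on something with over 40 N, if the wrist force passes 120 N, or if a joint passes its speed limit or range.

ROBOT

A 6-joint arm with a two-finger parallel gripper is mounted at the origin on a cart in front of the work surface, level with it; the furniture and walls round the work are solid. World frame = base frame: x ahead of the robot, y to its left, z up, the work surface at z = 0. Lengths are in m, angles in degrees, forces in N, time in s.
With the tool pointing down it reaches from about 0.3 to 0.75 m from the base axis. Payload 8.5 kg.
Tool frame: the origin (TCP) lies midway between the tips of the shut fingers; the grasp point (between the pads) lies env.tcp_to_grasp behind it (env.tcp_to_grasp is the distance from the TCP to the grasp point, in m); z points along the fingers, y is the line along which they close (so a half turn about z gives the same grasp; the last joint's range is limited). The gripper opens to 85 mm and grips with 20 to 120 N. Pads are 22 mm wide; open, the fingers measure 114 mm over their backs; the gripper's body (76 mm by 85 mm) begins 54 mm behind the grasp point. The pads swing forward as they close: fully open they stand 13 mm farther back than shut.
Start: joints at [-83.669, 21.807, 74.336, -0, 83.858, -12.336], TCP at [0.176, -0.521, 0.202] pointing down, gripper open.
Joint ranges: [-178.18, 178.18], [-50.72, 133.34], [12.68, 142.11], [-81.47, 261.47], [9.98, 163.14], [-165.26, 165.26]. Speed limits (degrees/s): [136.94, 136.94, 180, 180, 180, 180].

INTERFACE

Orientations are given as a 3x3 rotation matrix whose columns are the frame's x, y, z axes.
In Python, from rig import observe, optics, job, env gives the robot as it stands. The module is installed in compiled form; this text tells all that it offers.
- The arm moves only by the shell command python3 -m jog 'ROWS' [FORCE]. ROWS is JSON, a list of rows, each a list of 7 numbers: the turn, a rotation vector about the tool's x, y, z in rad, then the shift along the tool's x, y, z in m, then the opening in per cent of the stroke, from 0 (shut) to 100 (fully open). A call has 1 to 10 rows; each row shifts and turns the commanded pose from where the row before left it, along the tool's axes as they then stand; what a row does not reach is not made up. A row lasts 1/8 s, in which the tool goes at most 62.5 mm and 10.7 degrees, less where a joint would pass 70% of its speed; a pose out of reach is approached as far as the arm can. A call is refused whole if a number of a shift passes 0.0625 or a number of a turn 0.188, either way. A call with a gripper value outside its range is refused whole. The fingers move at their own pace and stop on an object; FORCE is the grip in N (left out, the last holds). Time passes only in rows, so rows that do not move let the fingers close. It gives the time, the measured TCP pose, the force, the opening and the grip force at its end, in the units of the state.
- observe(): the state, without advancing time (a new reading comes with each control period).
- optics.get_image(name): name is "scene" or "top" or "wrist"; returns a dict with "pixels" (420x560x3 uint8, red, green, blue), "mtx" (3x3 intrinsics, pixels), "dist_coeffs" ([k1, k2, p1, p2, k3] as OpenCV has them; the pictures are not rectified), "rvec" (rotation vector, rad) and "tvec" (3), from world to camera coordinates, as OpenCV has them. Camera axes: x right, y down, z forward; pixel columns grow to the right and rows downward; lengths in m; the calibration is good to about 2 mm. A picture is of the moment at which its call begins. There is no depth.
- job.close_job(): hands the job in; it is judged then, once.
The state is a dict: "time_s": time; "q": joint angles; "qvel": joint speeds; "joint_efforts": joint torques, N m; "position": TCP position; "tool_rot": TCP orientation; "ft_force": force on the tool from outside, world axes, zero at the start; "wrist_torque": the same for the moment, N m; "grip_width": finger opening in m; "gripper_force": force on a finger pad.
Only numpy, scipy, OpenCV 4.12 (cv2) and the standard library are available. Lean on these libraries where they do the work, as an engineer would, in place of code of your own. Each camera call takes 0.05 s, during which the arm holds its last target. There are 200 camera calls.

## Working session

There is one attempt and no reset: what is moved stays moved. The work goes in short steps, Python scripts to look and compute and a shell command to move; the robot and the scene stay as the last step left them, time stands still between calls to the robot, and variables do not carry over. Pictures are saved under pics/ and viewed, at most 10 in all, crops included, and the job is handed in when it is done.

```bash
mkdir -p pics; cat > h.py <<'E'
import numpy as np, cv2
from rig import observe, optics, job, env
def cap(n, f=None):
    d=optics.get_image(n)
    if f: cv2.imwrite('pics/'+f, cv2.cvtColor(d['pixels'],cv2.COLOR_RGB2BGR))
    return d
def ray(d,uv):
    p=cv2.undistortPoints(np.array(uv,float).reshape(-1,1,2),np.array(d['mtx']),np.array(d['dist_coeffs']))[:,0]
    R=cv2.Rodrigues(np.array(d['rvec'],float))[0]; t=np.array(d['tvec'],float).ravel()
    return -R.T@t, np.c_[p,np.ones(len(p))]@R
def onz(d,uv,z):
    o,v=ray(d,uv); return o+v*((z-o[2])/v[:,2])[:,None]
def proj(d,P):
    return cv2.projectPoints(np.array(P,float).reshape(-1,1,3),np.array(d['rvec'],float),np.array(d['tvec'],float),np.array(d['mtx']),np.array(d['dist_coeffs']))[0][:,0]
E
python3 - <<'E'
from h import *
np.set_printoptions(precision=4,suppress=True)
for n in('top','scene'):
    d=cap(n,n+'.png'); print(n,ray(d,[[280,210]]))
s=observe();print(s['position'],s['tool_rot'],s['grip_width'],env.tcp_to_grasp,s['time_s'])
E
```

```text
top (array([-0.1767, -0.232 ,  1.2643]), array([[ 0.4873,  0.0804, -0.8696]]))
scene (array([-0.2771,  0.4163,  1.1219]), array([[ 0.5597, -0.3692, -0.7419]]))
[ 0.176  -0.5208  0.201 ] [[ 0.9474  0.32   -0.0001]
 [ 0.32   -0.9474  0.0013]
 [ 0.0003 -0.0012 -1.    ]] 0.08581480830330956 0.0187 0.1
```

View pics/top.png

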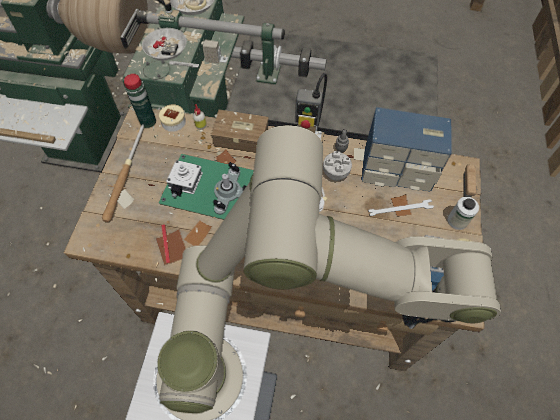

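View pics/scene.png

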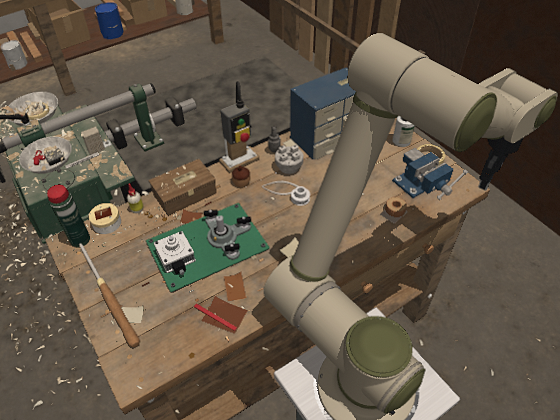

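The scene picture shows the green deck with the motor at about (175,250), the spindle at (222,228), the knobs around it, and the loose pulley probably at (300,194). The top view is partly hidden by the arm.

```bash
python3 - <<'E'
from h import *
np.set_printoptions(precision=4,suppress=True)
d=cap('scene')
im=d['pixels'];hsv=cv2.cvtColor(im,cv2.COLOR_RGB2HSV)
m=cv2.inRange(hsv,(60,90,40),(95,255,255)); m[:190]=0;m[300:]=0;m[:,:140]=0;m[:,280:]=0
c=max(cv2.findContours(m,0,2)[0],key=cv2.contourArea)
r=cv2.convexHull(c); P=onz(d,r[:,0],0.012)[:,:2].astype(np.float32)
print(cv2.minAreaRect(P)); print(cv2.boxPoints(cv2.minAreaRect(P)))
print('spindle',onz(d,[[221,222]],.097),'motor',onz(d,[[172,238]],.096),'pulley',onz(d,[[300,191]],.038))
crop=im[160:310,130:330];cv2.imwrite('pics/c1.png',cv2.cvtColor(cv2.resize(crop,None,fx=4,fy=4,interpolation=2),cv2.COLOR_RGB2BGR))
E
```

```text
((0.5695676803588867, 0.10935019701719284), (0.29843053221702576, 0.20157769322395325), 85.4204330444336)
[[ 0.4572 -0.0313]
 [ 0.6581 -0.0474]
 [ 0.6819  0.25  ]
 [ 0.481   0.2661]]
spindle [[0.5497 0.0637 0.097 ]] motor [[0.5746 0.1994 0.096 ]] pulley [[ 0.5712 -0.2167  0.038 ]]
```

View pics/c1.png

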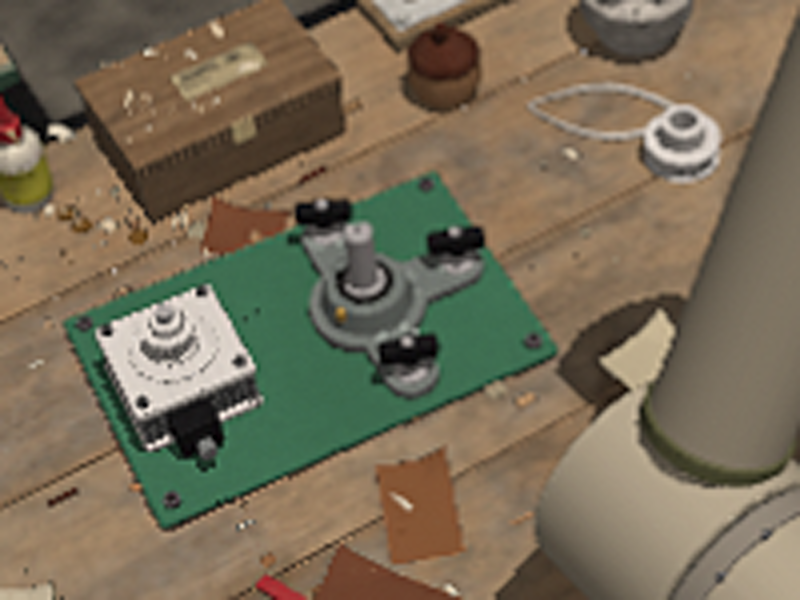

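The crop shows the deck with its spindle top at crop (358,230), the motor shaft at (168,312), and the knob bars at (410,350) a, (455,243) b and (322,212) c. The pulley stands hub up at (683,130). I'm moving the wrist camera closer.

```bash
python3 -m jog '[[0,0,0,0.02,-0.01,-0.04,50],[0,0,0,0.05,-0.035,-0.02,50],[0,0,0,0.05,-0.035,-0.02,50],[0,0,0,0.05,-0.035,-0.02,50],[0,0,0,0.05,-0.035,-0.02,50],[0,0,0,0.05,-0.035,-0.01,50],[0,0,0,0.05,-0.035,0,50],[0,0,0,0.05,-0.035,0,50],[0,0,0,0.04,-0.035,0,50],[0,0,0,0,0,0,50]]'
python3 - <<'E'
from h import *
np.set_printoptions(precision=4,suppress=True)
d=cap('wrist','w1.png'); o,v=ray(d,[[280,210],[0,0],[559,419]])
print(o,v); print(onz(d,[[280,210],[0,0],[559,0],[559,419],[0,419]],0))
s=observe();print(s['position'],s['tool_rot'],s['q'])
E
```

```text
time_s: 1.4
position: [0.4687, -0.1176, 0.3291]
tool_rot: [[0.946, 0.325, -0.0], [0.325, -0.946, 0.001], [-0.0, -0.001, -1.0]]
ft_force: [-0.5, -0.7, -1.1]
grip_width: 0.0427
gripper_force: 0.0
[ 0.5318 -0.0968  0.501 ] [[-0.2573 -0.077  -0.9634]
 [ 0.0839  1.0452 -1.1484]
 [-0.5971 -1.1928 -0.7792]]
[[ 0.398  -0.1369  0.    ]
 [ 0.5684  0.3592  0.    ]
 [ 0.8361 -0.4223  0.    ]
 [ 0.1479 -0.8638  0.    ]
 [-0.2508  0.2897  0.    ]]
[ 0.468  -0.1192  0.3291] [[ 0.9464  0.3229 -0.0007]
 [ 0.3229 -0.9464  0.0001]
 [-0.0006 -0.0003 -1.    ]] [-28.3658  11.3068  68.6713  -0.0128 100.0579  42.7934]
```

View pics/w1.png

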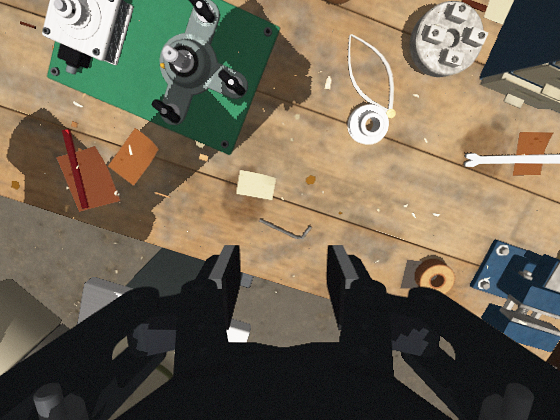

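The wrist view shows the deck upper left: spindle top at (172,52), knobs at a (165,108), b (233,83) and c (205,10), and the motor shaft at (70,6). The pulley is at (369,122) with a white loop behind it, the hex key at (288,228) and the roll at (436,277).

```bash
python3 - <<'E'
from h import *
np.set_printoptions(precision=4,suppress=True)
d=cap('wrist')
for n,uv,z in [('sp',[172,52],.097),('a',[165,108],.054),('b',[233,83],.054),('c',[205,10],.054),('mot',[70,6],.096),('pul',[371,123],.038)]: print(n,onz(d,[uv],z))
E
```

```text
sp [[0.568  0.0553 0.097 ]]
a [[0.4991 0.0635 0.054 ]]
b [[ 0.5603 -0.0167  0.054 ]]
c [[0.6344 0.0435 0.054 ]]
mot [[0.58   0.1849 0.096 ]]
pul [[ 0.5737 -0.2182  0.038 ]]
```

```bash
python3 -m jog '[[0,0,0,0.022,-0.045,0.02,50],[0,0,0,0.022,-0.045,0.02,50],[0,0,0,0.022,-0.045,0.02,50],[0,0,0,0,0,0,50]]'
python3 - <<'E'
from h import *
d=cap('wrist'); np.save('w2.npy',d,allow_pickle=True)
cv2.imwrite('pics/w2.png',cv2.cvtColor(cv2.resize(d['pixels'][:300],None,fx=1.42,fy=1.42),cv2.COLOR_RGB2BGR))
E
```

```text
time_s: 2.0
position: [0.4863, 0.0297, 0.2681]
tool_rot: [[0.947, 0.322, -0.003], [0.322, -0.947, 0.001], [-0.002, -0.002, -1.0]]
ft_force: [-1.0, -1.0, -0.4]
grip_width: 0.0426
gripper_force: 0.0
```

View pics/w2.png

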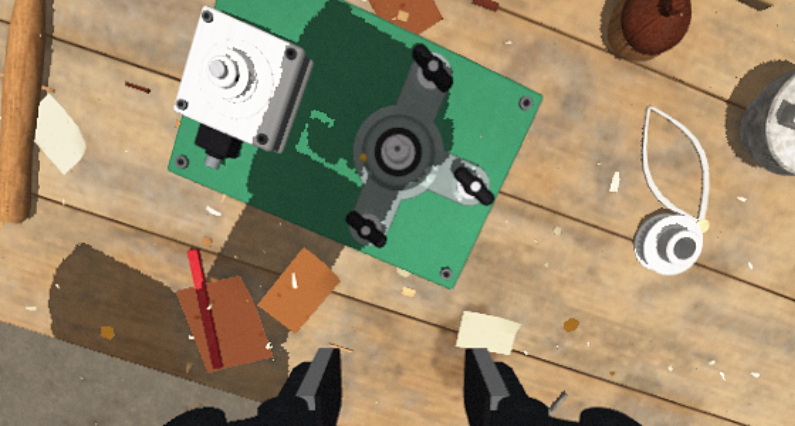

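The deck is now seen from straight above: spindle at view (397,150), knobs at a (366,230), b (476,187) and c (433,67), each with a bright stud dot at its middle. Next I measure the positions and bar angles.

```bash
cat > m.py <<'E'
from h import *
np.set_printoptions(precision=4,suppress=True)
def knob(d,uv,r=24):
    # bar angle (world, deg mod 180) and centre at z=.054
    im=cv2.resize(d['pixels'],None,fx=4,fy=4,interpolation=cv2.INTER_CUBIC)
    u,v=np.array(uv)*4; r*=4
    yy,xx=np.mgrid[:im.shape[0],:im.shape[1]]
    m=((im.max(2)<48)&((xx-u)**2+(yy-v)**2<r*r)).astype(np.uint8)
    m=cv2.morphologyEx(m,cv2.MORPH_CLOSE,np.ones((25,25),np.uint8))
    m=cv2.morphologyEx(m,cv2.MORPH_OPEN,np.ones((13,13),np.uint8))
    cs=cv2.findContours(m,0,2)[0]
    c=max(cs,key=cv2.contourArea)[:,0]/4.0
    P=onz(d,c,.054)[:,:2].astype(np.float32)
    (cx,cy),(w,h),a=cv2.minAreaRect(P)
    if w<h: a+=90
    return round(cx,4),round(cy,4),round(w*1e3),round(h*1e3),round(a%180,1)
E
python3 - <<'E'
from m import *
d=np.load('w2.npy',allow_pickle=True).item()
for n,uv in dict(a=(366,230),b=(476,187),c=(433,67)).items():
    uv=np.array(uv)/1.42; print(n,knob(d,uv),onz(d,[uv],.056))
im=d['pixels'];hsv=cv2.cvtColor(im,cv2.COLOR_RGB2HSV)
print('sp',onz(d,[np.array((397,149))/1.42],.097),'mot',onz(d,[np.array((217,69))/1.42],.096),'pul',onz(d,[np.array((684,247))/1.42],.038))
g=im[60:150,230:330]
c=cv2.resize(im[85:130,255:305],None,fx=8,fy=8,interpolation=2)
c2=cv2.resize(im[145:200,440:505],None,fx=6,fy=6,interpolation=2)[:360]
cv2.imwrite('pics/c2.png',cv2.cvtColor(np.hstack([c,c2[:, :390]]) if c.shape[0]==c2.shape[0]==360 else np.hstack([cv2.resize(c,(390,330)),cv2.resize(c2,(390,330))]),cv2.COLOR_RGB2BGR))
E
```

```text
a (0.4963, 0.0657, 41, 17, 61.1) [[0.4958 0.0656 0.056 ]]
b (0.5608, -0.0101, 42, 15, 71.6) [[ 0.5607 -0.0117  0.056 ]]
c (0.6364, 0.055, 42, 18, 69.3) [[0.637  0.0544 0.056 ]]
sp [[0.5663 0.0604 0.097 ]] mot [[0.5776 0.2011 0.096 ]] pul [[ 0.5742 -0.2181  0.038 ]]
```

View pics/c2.png

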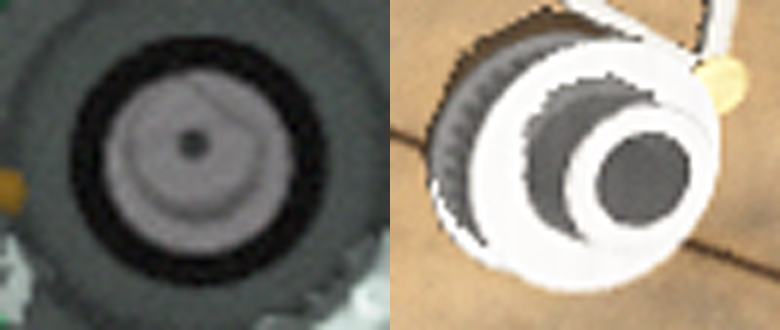

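The crop shows the spindle's D-shaped end: its flat edge runs from crop (190,90) to (260,150). The pulley's hub has a dark open bore. The knob bars are at world 61°, 72° and 69°; I estimate they stop near 5°. I start with knob a.

```bash
cat > go.py <<'E'
import sys; from h import *
np.set_printoptions(precision=4,suppress=True)
x,y,z,psi=map(float,sys.argv[1:5]); s=observe(); R=np.array(s['tool_rot']); p=np.array(s['position'])
ps=np.degrees(np.arctan2(R[1,0],R[0,0])); c=np.radians(psi)
Rg=np.array([[np.cos(c),np.sin(c),0],[np.sin(c),-np.cos(c),0],[0,0,-1]])
print('psi',ps.round(2),'shift',R.T@(np.array([x,y,z])-p),'turn',cv2.Rodrigues(R.T@Rg)[0].ravel(),'shift after turn',Rg.T@(np.array([x,y,z])-p),'q',np.array(s['q']),'T',np.array(s['wrist_torque']),s['time_s'])
E
python3 -m jog '[[0,0,-0.184,0,0,0.035,42],[0,0,-0.184,0,0,0.035,42],[0,0,-0.184,0,0,0.035,42],[0,0,-0.184,0,0,0.035,42],[0,0,0,0,0,0,42]]'; python3 go.py 0.4945 0.0664 0.030 61.1
```

```text
time_s: 2.68
position: [0.4863, 0.0269, 0.1283]
tool_rot: [[0.491, 0.871, -0.004], [0.871, -0.491, 0.0], [-0.001, -0.003, -1.0]]
ft_force: [0.6, 0.4, 0.7]
grip_width: 0.036
gripper_force: 0.0
psi 60.59 shift [ 0.0386 -0.0119  0.0983] turn [-0.0034  0.0015 -0.009 ] shift after turn [ 0.0386 -0.0119  0.0983] q [-10.7859  19.769   90.8479  -0.0203  69.5951  18.6356] T [-0.0349 -0.0174  0.0078] 2.675
```

```bash
python3 -m jog '[[0,0,-0.009,0.0386,-0.012,0,42],[0,0,0,0,0,0.05,42],[0,0,0,0,0,0.047,42],[0,0,0,0,0,0,42],[0,0,0,0,0,0,0],[0,0,0,0,0,0,0],[0,0,0,0,0,0,0]]' 40; python3 go.py 0.4945 0.0664 0.030 5.2
```

```text
time_s: 3.55
position: [0.4961, 0.0681, 0.0337]
tool_rot: [[0.48, 0.877, 0.002], [0.877, -0.48, -0.0], [0.001, 0.002, -1.0]]
ft_force: [-0.1, -0.2, -0.1]
grip_width: 0.0001
gripper_force: 0.0
psi 61.32 shift [-0.0022 -0.0006  0.0037] turn [ 0.0016 -0.0019  0.9795] shift after turn [-0.0017  0.0015  0.0037] q [-5.7595 28.212  96.0063 -0.001  55.6459 22.9197] T [-0.0421  0.0212 -0.0232] 3.55
```

```bash
python3 - <<'E'
from m import *
d=cap('wrist');s=cap('scene')
P=[.4945,.0664,.05];a=proj(d,P)[0];b=proj(s,P)[0];print(a,b,proj(d,observe()['position']))
c=s['pixels'][int(b[1])-40:int(b[1])+40,int(b[0])-50:int(b[0])+50]
i=np.hstack([cv2.resize(d['pixels'],(420,315)),cv2.resize(c,(380,315))])
cv2.imwrite('pics/c3.png',cv2.cvtColor(i,cv2.COLOR_RGB2BGR))
E
```

```text
[280.482  253.8843] [231.6519 246.3747] [[280.9836 239.0232]]
```

View pics/c3.png

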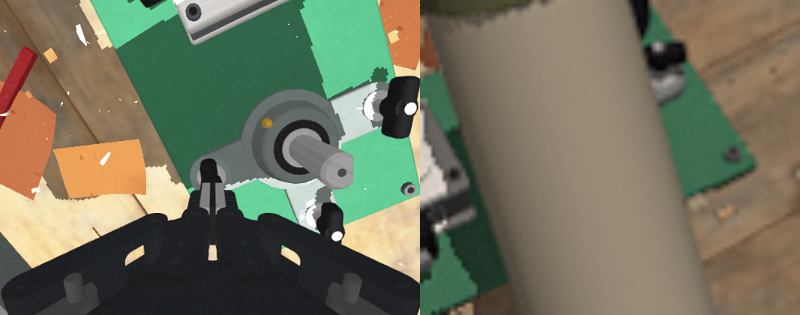

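```bash
python3 -m jog '[[0,0,0,0,0,0,0],[0,0,0,0,0,0,0]]' 40; python3 -m jog '[[0,0,0.1,0,0,0,0],[0,0,0,0,0,0,0]]'; python3 - <<'E'
from m import *
s=observe();print(s['wrist_torque'],s['ft_force'],s['q'],s['grip_width'],s['gripper_force'])
d=cap('wrist')
for h in range(-30,40,6):
    R=np.array(s['tool_rot']);p=np.array(s['position'])+R[:,0]*h/1e3;p[2]=.054
    u=proj(d,p)[0].round().astype(int); print(h,u,d['pixels'][u[1],u[0]-24:u[0]+25:4].max(1))
E
```

```text
time_s: 3.9
position: [0.4954, 0.0682, 0.0324]
tool_rot: [[0.479, 0.878, -0.0], [0.878, -0.479, -0.0], [-0.0, -0.0, -1.0]]
ft_force: [-0.5, 0.7, -0.5]
grip_width: 0.0003
gripper_force: 0.0
time_s: 4.15
position: [0.4954, 0.0682, 0.0323]
tool_rot: [[0.564, 0.826, -0.0], [0.826, -0.564, 0.0], [-0.0, -0.0, -1.0]]
ft_force: [0.7, 0.1, -0.4]
grip_width: -0.0001
gripper_force: 0.0
[ 0.0049 -0.0367 -0.0604] [ 0.699   0.1165 -0.3951] [-5.7471 28.3314 96.0794  0.0002 55.5958 28.5825] -7.738498347182479e-05 0.0
-30 [282 305] [31 33 27 36 35 40 38 37 37 40 33 35 32]
-24 [282 295] [40 33 35 37 35 37 38 44 37 34 32 31 32]
-18 [281 285] [45 43 44 43 35 64 36 35 80 39 38 46 42]
-12 [281 275] [ 35  38  54 130 129 128  24  29 131 131 131  63  35]
-6 [281 265] [ 30  38  34 133 129 127  26  29 132 132 132  33  34]
0 [281 254] [152  32  36 137 130 136  30  28 130 133 134  30  34]
6 [281 244] [113 114 128  83 130 132  27  31 130 129 109 123 111]
12 [281 233] [118 123 157  29  27  24  29  25  19 162 155 152 123]
18 [281 221] [ 98 122 103  25  25  34  23  25 161 146 122 122 117]
24 [281 210] [ 96  99  95 107 110 113 124 120 107 112 109 113 117]
30 [281 198] [100 100 108 100 104 106 105  88  91 109 107 111 108]
36 [281 187] [ 94 101 105 101 102 104  98 100 104 101 104 108  81]
```

```bash
python3 -m jog '[[0,0,0.18,0,0,0,0],[0,0,0.18,0,0,0,0],[0,0,0,0,0,0,0]]'; python3 - <<'E'
from m import *
s=observe();print(s['wrist_torque'],s['ft_force'],s['grip_width'],s['gripper_force'])
d=cap('wrist')
for h in range(-6,30,3):
    R=np.array(s['tool_rot']);p=np.array(s['position'])+R[:,0]*h/1e3;p[2]=.054
    u=proj(d,p)[0].round().astype(int); print(h,u,d['pixels'][u[1],u[0]-36:u[0]+37:4].max(1))
i=cv2.resize(d['pixels'][190:320,200:360],None,fx=4,fy=4,interpolation=2)
cv2.imwrite('pics/c4.png',cv2.cvtColor(i,cv2.COLOR_RGB2BGR))
E
```

```text
time_s: 4.58
position: [0.4954, 0.0682, 0.0324]
tool_rot: [[0.817, 0.576, -0.0], [0.576, -0.817, 0.0], [-0.0, -0.0, -1.0]]
ft_force: [0.2, 0.6, -0.7]
grip_width: -0.0006
gripper_force: 0.0
[-0.0089 -0.0007 -0.0401] [ 0.2007  0.6178 -0.7269] -0.0005561948180749534 0.0
-6 [282 265] [249 252  35  35  39  40 127 125 131  31  23 130 129 133  37  35  37  77
 209]
-3 [281 260] [141 142  94  37  25  38 130 128 130  29  21 127 127 127  35  35  36  82
 209]
0 [281 255] [145 134 100  32  38  32 132 129 129  25  25 128 129 129  33  35  34 211
 208]
3 [281 249] [102  96  99  98 117 116  95 128 125  23  29 124 132 112 113 105 216 209
 208]
6 [281 244] [ 98  97  99 112 116  19  79 126 129  28  25 132 125  98 135 106 182 203
 208]
9 [281 239] [ 97 100  97 119  21  20  23  28  28  29  25  24  17 100 159 109 249 227
 213]
12 [281 233] [100  95  98  16  25  21  29  31  31  24  20  17 147 157 158 105 111 110
 228]
15 [281 228] [103 101 103  18  28  24  30  25  28  20 149 155 157 150 140 114 109 111
 104]
18 [281 222] [102 104 104  85  24  24  22  22  19 159 157 149 154 119 110 109 108 112
 116]
21 [281 216] [ 99 100 105 102  97  51  19  36 110 107 113 108 113 111 110 106 109 112
 111]
24 [281 211] [ 96  95  98 102  97  93 107 105 111 108 113 109 109 113 108 111 111 114
 111]
27 [281 205] [100 102 101  98  94 102  77 105 111 112 113 109 110 109 113 106 109 110
 109]
```

View pics/c4.png

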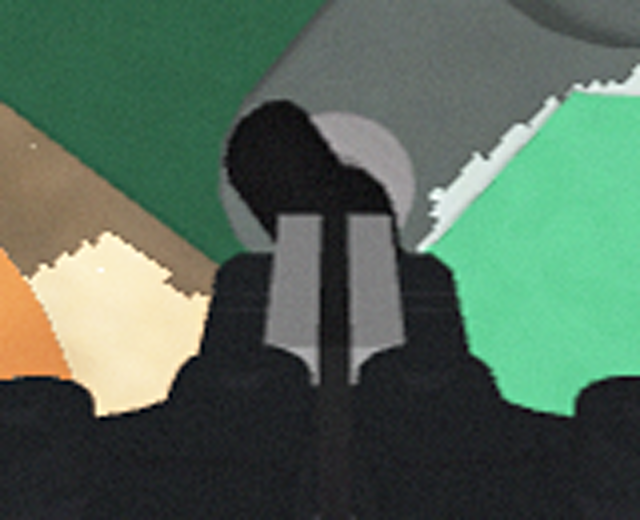

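The crop shows the shut fingertips at crop (335,215) lying over the bar, in front of it from the camera, and the bar has not turned. So the tips sit higher than the reading says. I'll find the true height by a gentle touch.

```bash
for i in 1 2 3 4; do python3 -m jog '[[0,0,0,0,0,0.003,0],[0,0,0,0,0,0,0]]' | grep -E "position|ft_f"; done; python3 - <<'E'
from m import *
d=cap('wrist');s=observe();p=np.array(s['position']);R=np.array(s['tool_rot']);o,_=ray(d,[[280,210]])
print('cam rel tool',R.T@(o-p))
for b in (0,-.01,-.02,-.03,-.04): print(b,[proj(d,p+R@np.array([h,0,b]))[0].round(1) for h in(-.011,0,.011)])
E
```

```text
position: [0.4952, 0.0682, 0.0291]
ft_force: [0.6, -0.1, 0.0]
position: [0.4953, 0.0682, 0.0261]
ft_force: [-0.2, -0.6, -0.6]
position: [0.4957, 0.0682, 0.0241]
ft_force: [-2.7, 0.2, 9.6]
position: [0.4961, 0.0682, 0.0238]
ft_force: [-11.6, -0.3, 41.8]
cam rel tool [ 0.0662  0.0008 -0.1719]
0 [array([281.7, 257. ]), array([281.7, 239.8]), array([281.6, 222.1])]
-0.01 [array([281.6, 264.3]), array([281.6, 246.3]), array([281.6, 227.7])]
-0.02 [array([281.5, 272.4]), array([281.5, 253.5]), array([281.5, 233.9])]
-0.03 [array([281.4, 281.5]), array([281.4, 261.6]), array([281.4, 240.9])]
-0.04 [array([281.3, 291.7]), array([281.3, 270.7]), array([281.3, 248.8])]
```

Contact came at a reading of 0.0245, which matches the knob's top (0.054) if the tips really sit about 30 mm behind the reported TCP, as the picture also shows. I raise, open and re-measure the knobs from there.

```bash
python3 -m jog '[[0,0,0,0,0,-0.04,42],[0,0,-0.152,0,0,-0.04,42],[0,0,-0.152,0,0,-0.04,42],[0,0,-0.152,0,0,-0.04,42],[0,0,0,0,0,0,42]]'; python3 - <<'E'
from m import *
d=cap('wrist');s=observe()
for n,P in dict(a=(.4955,.0664),b=(.5605,-.0112),c=(.638,.0548)).items():
    uv=proj(d,P+(.054,))[0]; print(n,uv,knob(d,uv,34))
im=d['pixels']; print('tips proj', proj(d,s['position']))
cv2.imwrite('pics/c5.png',cv2.cvtColor(cv2.resize(im,None,fx=1.4,fy=1.4),cv2.COLOR_RGB2BGR))
g=cv2.cvtColor(im,cv2.COLOR_RGB2GRAY); print(g[200:300:4,255:306:6])
E
python3 go.py 0.4950 0.0664 0 61.1
```

```text
time_s: 6.3
position: [0.4966, 0.0681, 0.1829]
tool_rot: [[0.482, 0.876, 0.006], [0.876, -0.482, -0.001], [0.002, 0.005, -1.0]]
ft_force: [0.3, 0.4, -0.6]
grip_width: 0.036
gripper_force: 0.0
a [281.3329 194.898 ] (0.4966, 0.0676, 42, 15, 62.7)
b [373.1023 229.6043] (0.5604, -0.0075, 44, 17, 75.2)
c [417.8055 134.985 ] (0.6344, 0.0576, 40, 19, 59.0)
tips proj [[280.1582 238.7579]]
[[210 120 144 198  32  28 130 145 140]
 [200 210 141 142  35  34 144 144 144]
 [193 192 141 143  33  34 146 143 142]
 [188 181 127 141  39  34 140 145 141]
 [193 181 184 144 146 144 140 143 142]
 [191 186 186 145 146 140 147 143 144]
 [197 198 187 140 144 144 147 144 148]
 [197 198 177 232 140 144 144 143 146]
 [199 198 182 227 146 144 145 141 145]
 [193 203 181 201 120 142 143 145 148]
 [191 201 191 173 180 150 147 144 144]
 [197 183 224 175 183 145 146 143 142]
 [201 194 228 177 182 123 141 143 141]
 [192 203 218 169 180 158 145 146 107]
 [199 207 198 166 175 186 139  71 146]
 [201 203 200 168 179 184 129 138  77]
 [197 204 198 188 179 189 165 143 144]
 [ 81 196 194 185 185 183 185 139 192]
 [191 182 176 184 181 171 190 186 188]
 [180  66 182 191 183 184 199 200 181]
 [179 164 175 171 191 197 191 194 189]
 [183 169  90 155 179 183 159 174 187]
 [173 146  94 138 140 137 134 147 184]
 [144 138 123 127 143 239 244 136 136]
 [136 130 139  56 245 243 244 240 146]]
psi 61.08 shift [-0.002  -0.      0.1809] turn [ 0.0019 -0.0008 -0.0004] shift after turn [-0.0019  0.0003  0.1809] q [-5.747  17.762  84.1783 -0.0015 77.9421 23.1774] T [ 0.0072 -0.0402  0.033 ] 6.35
```

```bash
python3 -m jog '[[0,0,0,-0.001,0,0.05,42],[0,0,0,0,0,0.05,42],[0,0,0,0,0,0.045,42],[0,0,0,0,0,0,42]]' | grep -E "posit|ft_"; python3 -m jog '[[0,0,0,0,0,0.01,42],[0,0,0,0,0,0,42]]'| grep -E "posit|ft_"; python3 -m jog '[[0,0,0,0,0,0.007,42],[0,0,0,0,0,0,42]]'| grep -E "posit|ft_"
```

```text
position: [0.4923, 0.0675, 0.0322]
ft_force: [1.1, -0.6, -0.4]
position: [0.4953, 0.0673, 0.026]
ft_force: [0.1, 0.7, -0.4]
position: [0.4949, 0.0673, 0.0184]
ft_force: [0.5, 0.9, -0.5]
```

```bash
python3 -m jog '[[0,0,0,0,0,0.006,42],[0,0,0,0,0,0,42]]'| grep -E "posit|ft_";python3 -m jog '[[0,0,0,0,0,0.004,42],[0,0,0,0,0,0,42]]'| grep -E "posit|ft_"; python3 -m jog '[[0,0,0,0,0,0,0],[0,0,0,0,0,0,0],[0,0,0,0,0,0,0]]' 40
```

```text
position: [0.4947, 0.0674, 0.012]
ft_force: [0.3, 0.1, -0.4]
position: [0.4948, 0.0674, 0.0081]
ft_force: [0.0, -0.3, -0.4]
time_s: 8.22
position: [0.4947, 0.0675, 0.0085]
tool_rot: [[0.483, 0.876, -0.0], [0.876, -0.483, 0.0], [0.0, -0.0, -1.0]]
ft_force: [-2.4, 2.2, 3.7]
grip_width: 0.0109
gripper_force: 42.2
```

The offset is confirmed: the bar is gripped at 10.9 mm. Now I turn knob a clockwise.

```bash
python3 -m jog '[[0,0,0.16,0,0,0,0],[0,0,0.16,0,0,0,0],[0,0,0.16,0,0,0,0],[0,0,0.16,0,0,0,0],[0,0,0.16,0,0,0,0],[0,0,0.14,0,0,0,0],[0,0,0,0,0,0,0]]'; python3 go.py .495 .067 0 5.2; python3 -m jog '[[0,0,0.05,0,0,0,0],[0,0,0,0,0,0,0]]'; python3 go.py .495 .067 0 5.2
```

```text
time_s: 9.1
position: [0.495, 0.0671, 0.0085]
tool_rot: [[0.992, 0.128, 0.0], [0.128, -0.992, -0.0], [0.0, 0.0, -1.0]]
ft_force: [-0.9, -1.3, 2.7]
grip_width: 0.0107
gripper_force: 42.0
psi 7.34 shift [-0.0001  0.0001  0.0085] turn [ 0.0004 -0.0003  0.0373] shift after turn [-0.      0.0001  0.0085] q [-5.8717 30.4811 97.5171 -0.0266 51.9816 76.8089] T [-0.2849  0.2564 -0.0651] 9.1
time_s: 9.35
position: [0.495, 0.0671, 0.0085]
tool_rot: [[0.997, 0.08, 0.0], [0.08, -0.997, -0.0], [0.0, 0.0, -1.0]]
ft_force: [-0.8, -1.7, 3.3]
grip_width: 0.0109
gripper_force: 42.1
psi 4.56 shift [-0.      0.0001  0.0085] turn [ 0.0004 -0.0002 -0.0111] shift after turn [-0.      0.0001  0.0085] q [-5.8717 30.4824 97.5191 -0.0279 51.9815 79.581 ] T [-0.3301  0.3089 -0.0618] 9.35
```

Torque is only the friction so far, so the stop is not reached yet.

```bash
for i in 1 2 3; do python3 -m jog '[[0,0,0.05,0,0,0,0],[0,0,0,0,0,0,0]]'>/dev/null; python3 go.py .495 .067 0 5.2; done
```

```text
psi 1.76 shift [-0.      0.0001  0.0085] turn [ 0.0008 -0.0002 -0.0601] shift after turn [-0.      0.0001  0.0085] q [-5.8614 30.4856 97.5163 -0.0519 51.9785 82.4113] T [-0.5336  0.3027  0.6499] 9.6
psi -1.08 shift [0.     0.0001 0.0085] turn [ 0.001  -0.0002 -0.1096] shift after turn [0.     0.0001 0.0085] q [-5.8545 30.4824 97.5176 -0.0683 51.9825 85.2666] T [-0.5714  0.3283  1.2321] 9.85
psi -3.88 shift [-0.      0.0001  0.0086] turn [ 0.0013 -0.0003 -0.1585] shift after turn [-0.      0.0001  0.0086] q [-5.8468 30.4778 97.5133 -0.0894 51.9828 88.0921] T [-0.5137  0.3555  1.8341] 10.1
```

Knob a is at its stop: torque rises from 0.06 to 1.8 N m just past 4°. Release and go to knob b.

```bash
python3 -m jog '[[0,0,0,0,0,0,42],[0,0,0,0,0,0,42],[0,0,-0.15,0,0,-0.05,42],[0,0,-0.184,0,0,-0.05,42],[0,0,-0.184,0,0,0,42],[0,0,-0.184,0,0,0,42],[0,0,-0.184,0,0,0,42],[0,0,-0.184,0,0,0,42],[0,0,-0.184,0,0,0,42],[0,0,-0.09,0,0,0,42]]'; python3 go.py .5605 -.0105 .0085 72
```

```text
time_s: 11.35
position: [0.4947, 0.0675, 0.1081]
tool_rot: [[0.292, 0.956, -0.001], [0.956, -0.292, 0.001], [0.001, -0.001, -1.0]]
ft_force: [-0.1, -0.3, -0.3]
grip_width: 0.0362
gripper_force: 0.0
psi 73.03 shift [-0.0555  0.0858  0.0995] turn [-0.0009 -0.0005  0.018 ] shift after turn [-0.0539  0.0867  0.0996] q [-5.8611 22.1932 90.8332  0.0429 67.0174 11.0896] T [0.056  0.0294 0.0014] 11.35
```

```bash
python3 -m jog '[[0,0,0.018,-0.0278,0.043,0,42],[0,0,0,-0.0278,0.043,0,42],[0,0,0,0,0,0,42]]'>/dev/null; python3 - <<'E'
from m import *
d=cap('wrist')
for n,P in dict(a=(.4955,.0664),b=(.5605,-.0112),c=(.638,.0548)).items():
    uv=proj(d,P+(.054,))[0]; print(n,uv,knob(d,uv,45))
E
python3 go.py .5605 -.0105 .0085 72
```

```text
a [159.1003 139.0434] (0.4983, 0.0656, 16, 44, 177.0)
b [279.687  210.5075] (0.5649, -0.0021, 27, 15, 71.0)
c [356.0491  88.4013] (0.6369, 0.0549, 41, 18, 70.2)
psi 71.67 shift [ 0.002  -0.0001  0.0991] turn [-0.0013 -0.0006 -0.0058] shift after turn [ 0.0021 -0.0002  0.0991] q [-13.4102  27.6674  81.1878   0.0399  71.2151   4.9079] T [-0.0739  0.0146  0.0025] 11.775
```

```bash
python3 -m jog '[[0,0,0,0.002,0,0.04,42],[0,0,0,0,0,0.04,42],[0,0,0,0,0,0.019,42],[0,0,0,0,0,0,42],[0,0,0,0,0,0,0],[0,0,0,0,0,0,0],[0,0,0,0,0,0,0]]' 40; python3 -m jog '[[0,0,0.16,0,0,0,0],[0,0,0.16,0,0,0,0],[0,0,0.16,0,0,0,0],[0,0,0.16,0,0,0,0],[0,0,0.16,0,0,0,0],[0,0,0.16,0,0,0,0],[0,0,0.16,0,0,0,0],[0,0,0.05,0,0,0,0],[0,0,0,0,0,0,0]]'; python3 go.py .5605 -.0105 .0085 5;
```

```text
time_s: 12.65
position: [0.5609, -0.0096, 0.0106]
tool_rot: [[0.313, 0.95, 0.002], [0.95, -0.313, 0.0], [0.001, 0.002, -1.0]]
ft_force: [-2.3, 2.2, 7.6]
grip_width: 0.0108
gripper_force: 42.5
time_s: 13.78
position: [0.5618, -0.0103, 0.0106]
tool_rot: [[0.996, 0.084, 0.003], [0.084, -0.996, -0.001], [0.003, 0.001, -1.0]]
ft_force: [1.6, -1.2, 6.5]
grip_width: 0.0106
gripper_force: 42.6
psi 4.8 shift [-0.0013  0.      0.0021] turn [ 0.0015 -0.0034 -0.0036] shift after turn [-0.0013  0.      0.0021] q [-13.1145  34.7241  87.3686  -0.025   57.6975  72.1037] T [-0.1897 -0.2333  0.2743] 13.775
```

```bash
python3 -m jog '[[0,0,0.06,0,0,0,0],[0,0,0.05,0,0,0,0],[0,0,0,0,0,0,0]]'>/dev/null; python3 go.py .5605 -.0105 .0085 5; python3 -m jog '[[0,0,0,0,0,0,42],[0,0,0,0,0,0,42],[0,0,-0.15,0,0,-0.05,42],[0,0,-0.184,0,0,-0.05,42],[0,0,-0.184,0,0,0,42],[0,0,-0.184,0,0,0,42],[0,0,-0.184,0,0,0,42],[0,0,-0.184,0,0,0,42],[0,0,-0.18,0,0,0,42]]'>/dev/null; python3 go.py .6375 .0545 .0085 70
```

```text
psi -1.31 shift [-0.0013  0.0001  0.0022] turn [ 0.0023 -0.0034 -0.1102] shift after turn [-0.0013  0.      0.0022] q [-13.09    34.7148  87.361   -0.0907  57.7042  78.2713] T [-0.2016 -0.1711  1.5274] 14.15
psi 70.4 shift [0.0864 0.0512 0.1006] turn [-0.0006 -0.0002  0.0071] shift after turn [0.0868 0.0505 0.1007] q [-13.1112  27.5811  81.0563   0.018   71.3967   6.4784] T [ 0.0415  0.0093 -0.0137] 15.275
```

Knob b is at its stop too (1.5 N m). Knob c next.

```bash
python3 -m jog '[[0,0,0.007,0.043,0.0255,0,42],[0,0,0,0.043,0.0255,0,42],[0,0,0,0,0,0,42]]'>/dev/null; python3 go.py .637 .0546 .0085 70
```

```text
psi 69.82 shift [-0.0015 -0.0019  0.0998] turn [-0.0005 -0.0004 -0.0032] shift after turn [-0.0015 -0.0019  0.0998] q [-5.6192 35.1437 66.8518  0.0311 78.0242 14.5591] T [-0.0089 -0.0016  0.0532] 15.65
```

```bash
python3 -m jog '[[0,0,0,0,0,0.04,42],[0,0,0,0,0,0.04,42],[0,0,0,0,0,0.019,42],[0,0,0,0,0,0,42],[0,0,0,0,0,0,0],[0,0,0,0,0,0,0],[0,0,0,0,0,0,0]]' 40
```

```text
time_s: 16.52
position: [0.6371, 0.0532, 0.0116]
tool_rot: [[0.348, 0.938, -0.001], [0.938, -0.348, -0.0], [-0.001, -0.001, -1.0]]
ft_force: [-5.8, -0.7, 2.5]
grip_width: 0.0107
gripper_force: 41.3
```

```bash
python3 -m jog '[[0,0,0.16,0,0,0,0],[0,0,0.16,0,0,0,0],[0,0,0.16,0,0,0,0],[0,0,0.16,0,0,0,0],[0,0,0.16,0,0,0,0],[0,0,0.16,0,0,0,0],[0,0,0.16,0,0,0,0],[0,0,0.06,0,0,0,0],[0,0,0.05,0,0,0,0],[0,0,0,0,0,0,0]]'; python3 go.py .637 .0546 .0085 4;
```

```text
time_s: 17.77
position: [0.6353, 0.0554, 0.0116]
tool_rot: [[1.0, -0.011, -0.005], [-0.011, -1.0, 0.002], [-0.005, -0.002, -1.0]]
ft_force: [-12.0, 7.6, 8.1]
grip_width: 0.0107
gripper_force: 58.5
psi -0.62 shift [0.0018 0.0007 0.0031] turn [-0.0021  0.0053 -0.0806] shift after turn [0.0017 0.0009 0.0031] q [-5.6756 40.7668 73.4823  0.0896 66.0659 84.9064] T [1.2926 2.1029 1.3271] 17.775
```

Knob c is at its stop. Now to the spindle: the picture puts the flat's normal near world -22°, so I feel for it with ψ near 68°.

```bash
python3 -m jog '[[0,0,0,0,0,0,42],[0,0,0,0,0,0,42],[0,0,-0.15,0,0,-0.055,42],[0,0,-0.184,0,0,-0.055,42],[0,0,-0.184,0,0,0,42],[0,0,-0.184,0,0,0,42],[0,0,-0.184,0,0,0,42],[0,0,-0.184,0,0,0,42],[0,0,-0.13,0,0,0,42]]'>/dev/null; python3 - <<'E'
from m import *
d=cap('wrist')
for n,P in dict(a=(.4955,.0664),b=(.5605,-.0112),c=(.638,.0548)).items():
    uv=proj(d,P+(.054,))[0]; print(n,uv,knob(d,uv,45))
E
python3 go.py .5663 .0606 .040 68
```

```text
a [118.3488 255.5776] (0.5012, 0.0679, 48, 16, 13.9)
b [226.7906 306.3448] (0.5509, -0.0095, 90, 60, 64.0)
c [280.6774 207.0574] (0.6396, 0.0572, 42, 18, 13.4)
psi 68.45 shift [-0.0193 -0.0699  0.0807] turn [ 0.0009 -0.0001  0.0078] shift after turn [-0.0199 -0.0696  0.0808] q [-5.8286 34.3777 66.1408 -0.0071 79.4293 15.7243] T [0.0061 0.021  0.0366] 18.95
```

```bash
python3 -m jog '[[0,0,0.008,-0.01,-0.035,0,42],[0,0,0,-0.01,-0.035,0,42],[0,0,0,0,0,0,42]]'>/dev/null; python3 go.py .5663 .0606 .040 68; python3 - <<'E'
from m import *
d=cap('wrist')
for n,P in dict(a=(.4955,.0664),b=(.5605,-.0112),c=(.638,.0548)).items():
    uv=proj(d,P+(.054,))[0]; print(n,uv,knob(d,uv,50))
cv2.imwrite('pics/c6.png',cv2.cvtColor(cv2.resize(d['pixels'],None,fx=1.42,fy=1.42),cv2.COLOR_RGB2BGR))
E
```

```text
psi 67.38 shift [-0.      0.0022  0.0811] turn [-0.0001  0.0001 -0.0108] shift after turn [-0.0001  0.0022  0.0811] q [-5.725  27.5045 78.9416 -0.0026 73.5582 16.8965] T [-0.0022 -0.0229 -0.0204] 19.325
a [202.3327 234.7694] (0.4984, 0.0683, 44, 16, 13.6)
b [310.6297 285.9149] (0.5764, -0.0197, 63, 64, 119.7)
c [372.2345 181.6412] (0.6375, 0.0575, 19, 42, 177.0)
```

View pics/c6.png

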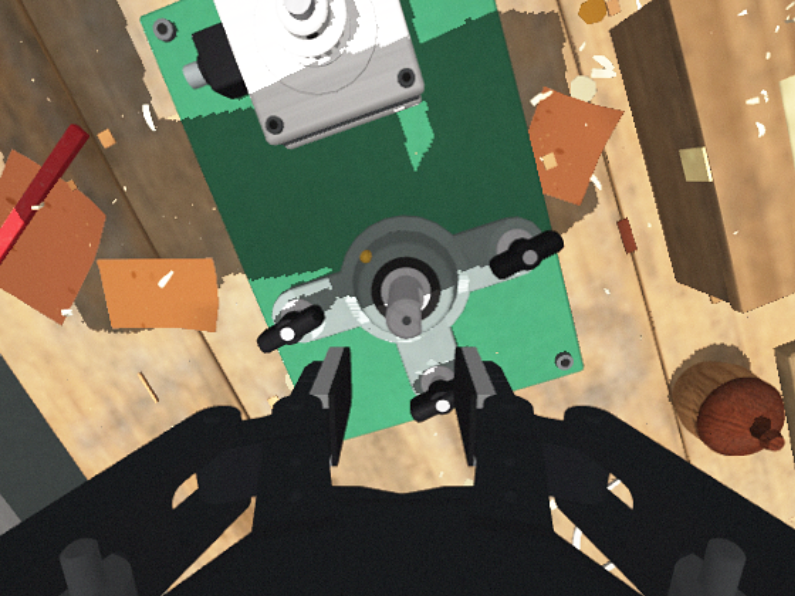

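The bars of a (290,328) and c (525,255) are now parallel across the deck, and so is b (435,402). The spindle end at (407,322) sits between the open fingers. I descend and squeeze lightly.

```bash
python3 -m jog '[[0,0,-0.01,0,0.002,0.04,42],[0,0,0,0,0,0.041,42],[0,0,0,0,0,0,42],[0,0,0,0,0,0,0],[0,0,0,0,0,0,0],[0,0,0,0,0,0,0]]' 25; python3 go.py .5663 .0606 .040 68
```

```text
time_s: 20.12
position: [0.5648, 0.0618, 0.0404]
tool_rot: [[0.373, 0.928, -0.006], [0.928, -0.373, 0.002], [-0.001, -0.006, -1.0]]
ft_force: [-14.4, 5.7, 1.1]
grip_width: 0.0165
gripper_force: 24.9
psi 68.07 shift [-0.0006  0.0019  0.0004] turn [-0.0064  0.0007  0.0013] shift after turn [-0.0006  0.0019  0.0004] q [-5.7215 33.082  84.2257  0.0742 63.0578 16.172 ] T [0.8311 2.0742 0.0457] 20.125
```

```bash
python3 -m jog '[[0,0,0,0,-0.0017,0,0],[0,0,0,0,0,0,0],[0,0,0,0,0,0,0]]' 60; python3 -m jog '[[0,0,0,0,0,0,30],[0,0,0,0,0,0,30],[0,0,0.12,0,0,0,30],[0,0,0,0,0,0,0],[0,0,0,0,0,0,0],[0,0,0,0,0,0,0]]' 25 | tail -3;python3 -m jog '[[0,0,0,0,0,0,30],[0,0,0,0,0,0,30],[0,0,-0.12,0,0,0,30],[0,0,0,0,0,0,0],[0,0,0,0,0,0,0],[0,0,0,0,0,0,0]]' 60 | tail -3; python3 go.py .5663 .0606 .040 68
```

```text
time_s: 20.5
position: [0.5648, 0.0618, 0.0405]
tool_rot: [[0.374, 0.928, -0.003], [0.928, -0.374, 0.001], [-0.0, -0.003, -1.0]]
ft_force: [-7.8, 2.5, -1.4]
grip_width: 0.0157
gripper_force: 59.1
ft_force: [-5.8, 3.7, 7.4]
grip_width: 0.0171
gripper_force: 24.6
ft_force: [-6.8, 2.1, 7.0]
grip_width: 0.0153
gripper_force: 59.3
psi 67.98 shift [-0.0003  0.0018 -0.0003] turn [-0.0028  0.0005 -0.0003] shift after turn [-0.0003  0.0018 -0.0003] q [-5.7209 33.0524 84.4408  0.0175 62.6665 16.2893] T [0.3332 1.2418 0.0875] 22.0
```

Width grows when turned off (17.1 against 16.5 mm) and the grip centre sits 1.5 mm off the axis away from the flat, so the flat's side and direction are confirmed. I now turn the spindle 72.6° clockwise.

```bash
python3 -m jog '[[0,0,0.158,0.00024,0,0,0],[0,0,0.158,0.00024,0,0,0],[0,0,0.158,0.00024,0,0,0],[0,0,0.158,0.00024,0,0,0],[0,0,0.158,0.00024,0,0,0],[0,0,0.158,0.00024,0,0,0],[0,0,0.158,0.00024,0,0,0],[0,0,0.158,0.00024,0,0,0],[0,0,0,0,0,0,0]]'; python3 go.py .5663 .0606 .040 -4.6;
```

```text
time_s: 23.12
position: [0.5659, 0.0628, 0.0396]
tool_rot: [[0.997, -0.08, -0.003], [-0.08, -0.997, 0.001], [-0.003, -0.001, -1.0]]
ft_force: [-8.4, 2.7, 8.0]
grip_width: 0.0157
gripper_force: 59.3
psi -4.56 shift [ 0.0006  0.0022 -0.0004] turn [-0.0007  0.0033  0.0006] shift after turn [ 0.0006  0.0022 -0.0004] q [-5.5955 33.1713 84.1971  0.0399 62.8224 88.9497] T [ 0.553   1.216  -0.1245] 23.125
```

```bash
python3 -m jog '[[0,0,0,0,0,0,42],[0,0,0,0,0,0,42],[0,0,0,0,0,-0.05,60],[0,0,0,0,0,-0.05,60],[0,0,0,0.0035,0.0603,0,60],[0,0,0,0.0035,0.0603,0,60],[0,0,0,0.0035,0.0603,0,60]]' >/dev/null; python3 -m jog '[[0,0,0,0.0035,0.0603,0,60],[0,0,0,0.0035,0.0603,0,60],[0,0,0,0.0035,0.0603,0,60],[0,0,0,0.0035,0.0603,0,60],[0,0,0,0.0035,0.0603,0,60],[0,0,0,0,0,0,60]]'
python3 - <<'E'
from m import *
d=cap('wrist'); np.save('w3.npy',d,allow_pickle=True)
u=proj(d,[.574,-.218,.03])[0]; print(u)
x,y=int(np.clip(u[0]-65,0,430)),int(np.clip(u[1]-55,0,310)); print(x,y)
cv2.imwrite('pics/p.png',cv2.cvtColor(cv2.resize(d['pixels'][y:y+110,x:x+130],None,fx=5,fy=5,interpolation=2),cv2.COLOR_RGB2BGR))
E
```

```text
time_s: 24.75
position: [0.5573, -0.4252, 0.1379]
tool_rot: [[0.997, -0.081, -0.0], [-0.081, -0.997, -0.0], [-0.0, 0.0, -1.0]]
ft_force: [-1.5, 1.5, -0.6]
grip_width: 0.0513
gripper_force: 0.0
[ 62.4563 198.693 ]
0 143
```

View pics/p.png

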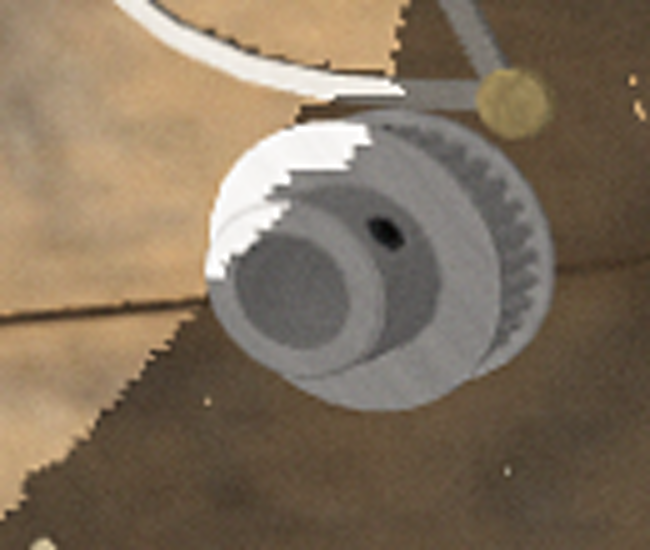

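The crop shows the pulley hub up: hub top centred at crop (294,290), i.e. px (58.8,201), and the set screw socket at crop (386,232), i.e. px (77.2,189.4).

```bash
python3 - <<'E'
from m import *
d=np.load('w3.npy',allow_pickle=True).item()
c=onz(d,[[58.8,201]],.038)[0]; s=onz(d,[[77.2,189.4]],.030)[0]
v=s-c; print(c,s,np.hypot(*v[:2]),np.degrees(np.arctan2(v[1],v[0])))
d=np.load('w2.npy',allow_pickle=True).item()
print(onz(d,[np.array((684,247))/1.42],.038))
c2=onz(d,[[440+ (645-390)/6*1.0, 145+180/6]],.038); print(c2)
E
python3 go.py .574 -.218 0.1 -4.6
```

```text
[ 0.5736 -0.22    0.038 ] [ 0.5816 -0.2346  0.03  ] 0.016657881416760858 -61.28920838265373
[[ 0.5742 -0.2181  0.038 ]]
[[ 0.5733 -0.2198  0.038 ]]
psi -4.54 shift [-0.0002 -0.2053  0.0384] turn [-0.0005  0.0005  0.001 ] shift after turn [-0.0004 -0.2053  0.0383] q [-46.814   39.8103  52.5012   0.0004  87.7284  47.73  ] T [-0.0312  0.0174 -0.0044] 24.8
```

```bash
python3 -m jog '[[0,0,0,0,-0.06,0,60],[0,0,0,0,-0.06,0,60],[0,0,0,0,-0.06,0,60],[0,0,-0.18,0,-0.024,0,60],[0,0,-0.18,0,0,0,60],[0,0,-0.18,0,0,0,60],[0,0,-0.18,0,0,0,60],[0,0,-0.18,0,0,0,60],[0,0,-0.18,0,0,0,60],[0,0,-0.18,0,0,0,60]]'>/dev/null; python3 -m jog '[[0,0,-0.18,0,0,0,60],[0,0,-0.18,0,0,0,60],[0,0,-0.18,0,0,0,60],[0,0,-0.18,0,0,0,60],[0,0,-0.172,0,0,0,60],[0,0,0,0,0,0,60]]' >/dev/null; python3 go.py .5736 -.2195 -0.006 118.7
```

```text
psi 118.91 shift [-0.0025 -0.0021  0.1457] turn [0.0002 0.0002 0.0037] shift after turn [-0.0025 -0.002   0.1457] q [-31.6852  30.8555  69.472    0.0049  79.6553 -60.5959] T [ 0.001   0.0233 -0.0118] 26.8
```

```bash
python3 -m jog '[[0,0,0.004,-0.0025,-0.002,0.05,60],[0,0,0,0,0,0.05,60],[0,0,0,0,0,0.03,60],[0,0,0,0,0,0.01,60],[0,0,0,0,0,0,60]]' | grep -E "pos|ft"; python3 -m jog '[[0,0,0,0,0,0.003,60],[0,0,0,0,0,0.0027,60],[0,0,0,0,0,0,60]]' | grep -E "pos|ft"; python3 -m jog '[[0,0,0,0,0,0,0],[0,0,0,0,0,0,0],[0,0,0,0,0,0,0],[0,0,0,0,0,0,0]]' 40; python3 go.py .5736 -.2195 -0.006 118.7
```

```text
position: [0.5739, -0.2204, -0.0002]
ft_force: [-0.2, -0.2, 0.1]
position: [0.5737, -0.2206, -0.0061]
ft_force: [0.5, 0.7, -0.6]
time_s: 28.3
position: [0.5738, -0.2207, -0.0059]
tool_rot: [[-0.48, 0.877, 0.001], [0.877, 0.48, -0.0], [-0.001, 0.0, -1.0]]
ft_force: [-0.4, 0.4, 5.1]
grip_width: 0.0322
gripper_force: 40.2
psi 118.7 shift [0.0012 0.0004 0.0001] turn [0.0004 0.0007 0.    ] shift after turn [0.0012 0.0004 0.0001] q [-32.0581  40.0804  78.8002   0.0021  61.0756 -60.7614] T [0.141  0.1202 0.0314] 28.3
```

The hub is gripped. Lift, turn to ψ 85.4 and carry it over.

```bash
python3 -m jog '[[0,0,0,0,0,-0.02,0],[0,0,0,0,0,-0.035,0],[0,0,0,0,0,-0.035,0],[0,0,0.145,0,0,-0.035,0],[0,0,0.145,0,0,0,0],[0,0,0.145,0,0,0,0],[0,0,0.146,0,0,0,0],[0,0,0,0,0,0,0]]' 50; python3 go.py .5661 .0601 .115 85.4
```

```text
time_s: 29.3
position: [0.5734, -0.2205, 0.1181]
tool_rot: [[0.079, 0.997, -0.001], [0.997, -0.079, 0.001], [0.0, -0.001, -1.0]]
ft_force: [0.4, -0.0, -2.3]
grip_width: 0.0323
gripper_force: 49.8
psi 85.49 shift [ 0.2791 -0.0293  0.0033] turn [-0.001  -0.0005  0.0016] shift after turn [ 0.2791 -0.0297  0.0031] q [-32.0604  32.0456  71.0704  -0.003   76.9465 -27.5492] T [-0.0374 -0.0368 -0.0285] 29.3
```

```bash
python3 -m jog '[[0,0,0,0.0465,-0.0049,0,0],[0,0,0,0.0465,-0.0049,0,0],[0,0,0,0.0465,-0.0049,0,0],[0,0,0,0.0465,-0.0049,0,0],[0,0,0,0.0465,-0.0049,0,0],[0,0,0,0.0465,-0.0049,0,0],[0,0,0,0,0,0,0],[0,0,0,0,0,0,0]]'|head -2; python3 go.py .5661 .0601 .115 85.4; python3 - <<'E'
from m import *
d=cap('wrist');s=observe();p=np.array(s['position']);R=np.array(s['tool_rot'])
zt=p[2]+.044; g=d['pixels'].max(2)
# scan along tool x at hub top plane and at tooth-disc top plane (18 mm lower)
for nm,z in(('hub',zt),('disc',zt-.018)):
    h=np.arange(-24,40,1.0)/1e3
    Q=p+h[:,None]*R[:,0]; Q[:,2]=z
    u=proj(d,Q).round().astype(int); print(nm,[(int(a*1e3),int(g[v,c])) for a,(c,v) in zip(h,u)])
E
```

```text
time_s: 30.3
position: [0.5666, 0.0596, 0.1185]
psi 85.54 shift [ 0.0005 -0.0005  0.0035] turn [-0.0002  0.0003  0.0025] shift after turn [ 0.0005 -0.0005  0.0035] q [-5.8895 27.8529 78.7923 -0.017  73.3682 -1.4263] T [ 0.0473 -0.0112  0.0584] 30.3
hub [(-24, 204), (-23, 207), (-22, 190), (-21, 187), (-20, 189), (-19, 193), (-18, 198), (-17, 196), (-16, 200), (-15, 245), (-14, 255), (-13, 184), (-12, 171), (-11, 170), (-10, 171), (-9, 172), (-8, 132), (-7, 134), (-6, 133), (-5, 137), (-4, 131), (-3, 138), (-2, 135), (-1, 128), (0, 133), (1, 136), (2, 130), (3, 131), (4, 133), (5, 134), (6, 137), (7, 136), (8, 129), (9, 250), (10, 195), (11, 198), (12, 197), (13, 195), (14, 177), (15, 169), (16, 164), (17, 167), (18, 170), (19, 166), (20, 156), (21, 137), (22, 131), (23, 136), (24, 136), (25, 139), (26, 175), (27, 176), (28, 180), (29, 178), (30, 176), (31, 180), (32, 175), (33, 173), (34, 173), (35, 173), (36, 129), (37, 161), (38, 176), (39, 166)]
disc [(-24, 166), (-23, 171), (-22, 170), (-21, 171), (-20, 170), (-19, 170), (-18, 132), (-17, 134), (-16, 133), (-15, 137), (-14, 131), (-13, 138), (-12, 134), (-11, 137), (-10, 128), (-9, 133), (-8, 136), (-7, 130), (-6, 131), (-5, 133), (-4, 136), (-3, 136), (-2, 135), (-1, 136), (0, 129), (1, 250), (2, 195), (3, 198), (4, 197), (5, 192), (6, 191), (7, 175), (8, 169), (9, 164), (10, 167), (11, 171), (12, 171), (13, 168), (14, 135), (15, 139), (16, 131), (17, 136), (18, 136), (19, 139), (20, 175), (21, 175), (22, 182), (23, 180), (24, 178), (25, 176), (26, 178), (27, 180), (28, 173), (29, 174), (30, 179), (31, 173), (32, 129), (33, 161), (34, 175), (35, 179), (36, 135), (37, 20), (38, 25), (39, 30)]
```

Hub-edge scan puts the bore within about 3 mm of the TCP along tool x. The chamfer catches that much, so I lower gently and read the side forces.

```bash
python3 -m jog '[[0,0,0.002,0.0024,-0.0005,0.012,0],[0,0,0,0,0,0.0115,0],[0,0,0,0,0,0,0]]'|sed -n '2p;4p'; for i in 1 2 3 4; do python3 -m jog '[[0,0,0,0,0,0.002,0],[0,0,0,0,0,0,0]]'|sed -n '2p;4p'; done
```

```text
position: [0.5656, 0.062, 0.0937]
ft_force: [0.2, 0.1, -1.3]
position: [0.5664, 0.0622, 0.0933]
ft_force: [-0.3, -0.5, -1.1]
position: [0.5662, 0.0623, 0.0911]
ft_force: [0.1, 0.6, -1.8]
position: [0.5664, 0.0621, 0.0894]
ft_force: [-0.4, -1.0, 2.0]
position: [0.5662, 0.0617, 0.0869]
ft_force: [-0.4, -3.9, -1.6]
```

It is entering the chamfer, with the spindle pushing the pulley toward -y. I yield 1 mm and go on.

```bash
python3 -m jog '[[0,0,0,-0.001,0,0.001,0],[0,0,0,0,0,0,0]]'|sed -n '2p;4p'; for i in 1 2 3; do python3 -m jog '[[0,0,0,0,0,0.002,0],[0,0,0,0,0,0,0]]'|sed -n '2p;4p'; done
```

```text
position: [0.5662, 0.0612, 0.086]
ft_force: [0.0, -2.5, -1.0]
position: [0.5662, 0.0613, 0.084]
ft_force: [-0.7, -2.9, -0.2]
position: [0.5662, 0.0612, 0.082]
ft_force: [-1.6, -3.2, 0.1]
position: [0.5662, 0.0612, 0.08]
ft_force: [-0.2, -3.8, 0.0]
```

```bash
python3 -m jog '[[0,0,0,-0.001,0,0.003,0],[0,0,0,0,0,0,0]]'|sed -n '2p;4p'; for i in 1 2 3; do python3 -m jog '[[0,0,0,0,0,0.003,0],[0,0,0,0,0,0,0]]'|sed -n '2p;4p'; done
```

```text
position: [0.5661, 0.0606, 0.0767]
ft_force: [0.0, -1.5, -1.8]
position: [0.5661, 0.0605, 0.0738]
ft_force: [1.0, -0.0, -2.9]
position: [0.566, 0.0604, 0.0709]
ft_force: [0.6, -1.1, -1.1]
position: [0.566, 0.0603, 0.0679]
ft_force: [-0.3, -0.2, -2.2]
```

Forces are near zero, so it is sliding freely. Down to the flush height.

```bash
python3 -m jog '[[0,0,0,0,0,0.003,0],[0,0,0,0,0,0.003,0],[0,0,0,0,0,0,0]]'|sed -n '2p;4p'; python3 -m jog '[[0,0,0,0,0,0.003,0],[0,0,0,0,0,0.003,0],[0,0,0,0,0,0.0025,0],[0,0,0,0,0,0,0],[0,0,0,0,0,0,0]]'; python3 - <<'E'
from m import *
d=cap('wrist');s=observe();p=np.array(s['position']);R=np.array(s['tool_rot']);print(s['wrist_torque'],s['ft_force'])
g=d['pixels'].max(2)
for y in(-.004,0,.004):
    h=np.arange(-20,26,1.0)/1e3
    Q=p+h[:,None]*R[:,0]+y*R[:,1]; Q[:,2]=.097
    u=proj(d,Q).round().astype(int); print(y,' '.join(f'{int(round(a*1e3))}:{g[v,c]}' for a,(c,v) in zip(h,u)))
E
python3 go.py .5661 .0605 .053 85.4
```

```text
position: [0.566, 0.0603, 0.0619]
ft_force: [-0.5, 0.2, -1.2]
time_s: 34.72
position: [0.5661, 0.0602, 0.0536]
tool_rot: [[0.082, 0.997, -0.0], [0.997, -0.082, -0.0], [-0.0, -0.0, -1.0]]
ft_force: [-0.3, -1.4, -2.7]
grip_width: 0.0322
gripper_force: 49.8
[-0.1497  0.0312  0.0051] [-0.3175 -0.0015 -1.6246]
-0.004 -20:160 -19:153 -18:158 -17:155 -16:156 -15:255 -14:255 -13:197 -12:199 -11:194 -10:198 -9:190 -8:164 -7:157 -6:153 -5:150 -4:161 -3:160 -2:157 -1:160 0:160 1:159 2:159 3:161 4:162 5:165 6:163 7:155 8:152 9:141 10:147 11:120 12:171 13:203 14:196 15:195 16:193 17:196 18:190 19:155 20:163 21:159 22:152 23:156 24:177 25:205
0 -20:126 -19:127 -18:149 -17:152 -16:148 -15:255 -14:215 -13:197 -12:200 -11:204 -10:195 -9:150 -8:154 -7:156 -6:155 -5:160 -4:150 -3:149 -2:155 -1:79 0:70 1:71 2:73 3:84 4:160 5:161 6:160 7:159 8:158 9:159 10:152 11:160 12:126 13:176 14:199 15:198 16:194 17:196 18:195 19:179 20:163 21:161 22:159 23:161 24:156 25:204
0.004 -20:134 -19:155 -18:156 -17:159 -16:153 -15:255 -14:255 -13:197 -12:201 -11:198 -10:194 -9:195 -8:156 -7:157 -6:158 -5:158 -4:163 -3:161 -2:163 -1:160 0:156 1:154 2:150 3:154 4:155 5:162 6:158 7:157 8:159 9:156 10:154 11:140 12:122 13:205 14:200 15:196 16:195 17:197 18:193 19:160 20:161 21:158 22:162 23:163 24:160 25:202
psi 85.3 shift [ 0.0003 -0.      0.0007] turn [-0.0001  0.0001 -0.0018] shift after turn [ 0.0003 -0.      0.0007] q [-5.8377 32.055  83.5143 -0.0049 64.4353 -1.1321] T [-0.1497  0.0312  0.0051] 34.775
```

The scan at z = 97 mm shows the spindle's centre dimple and the bore's centre within 0.5 mm of each other. The tops are level and the forces are light. I hand it in.

```bash
python3 -c "
from rig import job
print(job.close_job())"
```

```text
the job is handed in; nothing more can be done
None
```

I handed the job in at about 35 s of the 72 s allowed, with no verdict returned. All three wing knobs were turned until the torque rose at their stops, and the spindle was turned so its flat faces away from the motor. The pulley is held on the spindle hub up, about 0.6 mm above flush and within 0.5 mm of centre, under light force with its set screw over the flat by my angle measurements; I had no pictures left for a final look.

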